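# Fit the slicing insert into the vegetable slicer and lock it

### The job

Get the vegetable slicer ready for slicing: swing its locking bail (the wire bow with the orange grip) up and back off the slot mouth, slide the slicing insert with the green grip bar into the guide grooves, leading edge first, and push it fully home against the stop. Then swing the bail back down behind the green grip bar until it snaps past its ball catches and lies fully shut, and let go. Leave the grater insert, pepper mill, salt shaker and peeler where they are.

Things in the scene. Friction and masses are not known exactly. Their poses are not given: they have to be found in the camera images.
- slicer: Vegetable slicer, fixed: white bin with a grey guide frame, 260 (x) x 160 x 124 mm high. Origin under it at worktop level, on the slot's centre line, z up. The slot runs along x: open mouth at the -x end (bin front at x = -105 mm), inserts go in towards +x up to the stop at x = +15; behind it a ribbed deck and a black loop handle. Outer cheeks (65-71 mm off centre, x = -103 to -37) are 124 high.
- slot_mouth (a point): Where the straight part of the grooves begins (x = -80 mm of the slicer), at the height of the ledges the insert slides on (86 mm up, on the centre line; inner edges 46 mm off centre, reaching 25 mm further out to -x). Groove sides are 108 mm apart, flaring wider from here out to -x. Upper lips: underside 11 mm, top 18 mm above this point, from 10 mm further in on. Axes as the slicer's.
- slot_stop (a point): Middle of the stop edge at ledge height (86 mm up), 95 mm further in (+x) than slot_mouth; a fully home insert has its leading edge here and its tail 105 mm towards -x from the slicer's origin. Axes as the slicer's.
- bail (a joint): Locking bail, steel wire bow 159 mm wide on a cross axis. 0 = shut, pointing to the slicer's -x, its orange grip across the mouth 2.5 mm behind a home insert's grip bar. Grows swinging up and over towards +x, to 2.4 rad, laid back over the lips. Sprung balls in the cheeks hold it shut: it stays where left otherwise and snaps past them between about 0.45 and 0.06 rad, at 3 to 5 N.
- bail_hinge (a point): Middle of the bail's hinge axis, 60 mm towards -x from the slicer's origin and 100 mm up. Axes as the slicer's.
- bail_grip (a point): Centre of the bail's orange grip, a round bar 11 mm thick and 72 mm long along the slicer's y axis, 52.4 mm from the hinge axis (shut: 51 mm towards -x from it and 12 mm above it).
- slicing_insert: Slicing insert (loose, 0.14 kg): black-framed steel plate 120 (x) x 104 (y) x 8 mm with one slanted straight blade and a green grip bar across its tail. Origin at the centre of the plate's underside, +x towards the leading edge, z up. The bar is 12 mm thick (x = -58 to -46 mm), 56 mm long in y; its top is 24 mm above the plate, 32 mm above the underside.
- slicing_insert_nose (a point): Middle of the slicing insert's leading edge, on its underside (60 mm in +x from its origin). Axes as the insert's.
- slicing_insert_grip (a point): Centre of the green grip bar, 52 mm in -x from the insert's origin and 20 mm above its underside.
- grater_insert: The grater insert, same shape and size but with rows of holes and a red grip bar; leave it lying. Origin at the centre of its underside, +x towards its leading edge.
- pepper_mill: Wooden pepper mill 58 mm wide, 170 mm tall, standing; origin at its foot. Leave it.
- salt_shaker: Glass salt shaker with a grey cap, 44 mm wide, 90 mm tall, standing; origin at its foot. Leave it.
- peeler: White vegetable peeler 170 x 25 x 18 mm lying on the worktop, long along its x axis; origin under its middle. Leave it.

How it is judged:
On the way, in this order (a step that is already met when the one before it is completed fails the run):
1. the bail has been swung up off the slot mouth (by more than 0.8 rad) (value of joint bail above 0.8 rad), for 0.1 s.
2. the slicing insert has been slid along the grooves to within 15 mm of the stop (x of slicing_insert_nose in the frame of slot_stop above -0.015 m and y of slicing_insert_nose in the frame of slot_stop between -0.006 and 0.006 m and z of slicing_insert_nose in the frame of slot_stop between -0.006 and 0.006 m), for 0.1 s.
At the end, for the whole second after the job is handed in: The slicing insert lies in the grooves with its leading edge within 4.5 mm of the stop (within 5 mm sideways and in height, within 0.06 rad of the slot's direction), at rest, and the bail is shut past its ball catches (joint below 0.1 rad) (x of slicing_insert_nose in the frame of slot_stop between -0.0045 and 0.004 m and y of slicing_insert_nose in the frame of slot_stop between -0.005 and 0.005 m and z of slicing_insert_nose in the frame of slot_stop between -0.005 and 0.005 m and angle between the x axis of slicing_insert and the x axis of slicer, either way round below 0.06 rad and value of joint bail below 0.1 rad and linear speed of slicing_insert below 0.02 m/s); the robot touches nothing.
It fails at once if the grater insert is moved more than 25 mm or tipped (distance of grater_insert from where it was at the start of the episode above 0.025 m or angle between grater_insert's own z axis and vertical above 0.5 rad).
It fails at once if the pepper mill is moved more than 25 mm or tipped (distance of pepper_mill from where it was at the start of the episode above 0.025 m or angle between pepper_mill's own z axis and vertical above 0.5 rad).
It fails at once if the salt shaker is moved more than 25 mm or tipped (distance of salt_shaker from where it was at the start of the episode above 0.025 m or angle between salt_shaker's own z axis and vertical above 0.5 rad).
It fails at once if the peeler is moved more than 25 mm or tipped (distance of peeler from where it was at the start of the episode above 0.025 m or angle between peeler's own z axis and vertical above 0.5 rad).
It also fails if it takes over 72 s, if anything falls off the work surface, if the arm or the gripper's body presses on something with over 40 N, if the wrist force passes 120 N, or if a joint passes its speed limit or range.

### The arm

A 7-joint arm with a two-finger parallel gripper is mounted at the origin on a cart in front of the work surface, level with it; the furniture and walls round the work are solid. World frame = base frame: x ahead of the robot, y to its left, z up, the work surface at z = 0. Lengths are in m, angles in rad, forces in N, time in s.
With the tool pointing down it reaches from about 0.425 to 0.825 m from the base axis. Payload 3.6 kg.
Tool frame: the origin (TCP) lies where the fingers leave the gripper's body, on its centre line; the fingertips stand 73 mm ahead of it and the grasp point (between the pads) lies 54 mm ahead of it; z points along the fingers, y is the line along which they close (so a half turn about z gives the same grasp; the last joint's range is limited). The gripper opens to 85 mm and grips with 20 to 120 N. Pads are 22 mm wide; open, the fingers measure 114 mm over their backs; the gripper's body (76 mm by 85 mm) begins 54 mm behind the grasp point. The pads swing forward as they close: fully open they stand 13 mm farther back than shut.
Start: joints at [-1.298, 0.615, -0.013, 1.423, 0.008, 1.103, -0.04], TCP at [0.191, 0.621, 0.304] pointing down, gripper open.
Joint ranges: [-3.12, 3.12], [-0.3, 2.06], [-1.34, 1.32], [0.26, 2.42], [-1.36, 4.5], [0.01, 1.98], [-2.84, 2.84]. Speed limits (rad/s): [2.79, 2.79, 3.14, 3.14, 3.14, 3.14, 3.14].

### API

Orientations are given as a unit quaternion [x, y, z, w].
In Python, from station import arm, snapshot, camera_info, ticket gives the robot as it stands. Calls block until the motion is done:
- arm.movep(position, orientation): joint-space move of the TCP to a pose.
- arm.line_to(position, velocity=0.15, ori=None): straight line of the TCP; ori=None keeps the orientation; velocity is the mean speed in m/s.
- arm.move_j(angles): joint-space move.
- arm.move_gripper(opening, effort=None): opening from 0.0 (shut) to 1.0 (fully open); effort is the grip in N (None keeps the last); returns when the fingers have stopped.
- arm.pause(seconds).
- arm.ik(position, orientation): joint angles nearest the present ones, or None.
- snapshot(name): name is "scene" or "side" or "wrist"; returns the picture (384x512x3 uint8, blue, green, red); there is no depth.
- camera_info(name): a dict with "fx", "fy", "cx", "cy" (pixels), "R" (3x3) and "t" (3): a world point X has camera coordinates R X + t; the wrist camera has in their place "T_tool_cam" (4x4, takes a point from camera to tool coordinates, whose origin is the TCP and whose axes are the flange's). Camera axes: x right, y down, z forward; pixel columns grow to the right and rows downward; lengths in m; the calibration is good to about 2 mm. A picture is of the moment at which its call begins: read the wrist's pose just before it. camera_info takes no time and is no camera call.
A pose or a line that the arm cannot do raises arm.MotionError and nothing moves.
- ticket.finish_job(): hands the job in; it is judged then, once.
Readings, each from a call of its own:
- arm.read_time(): time.
- arm.read_joint_positions(): joint angles.
- arm.read_dq(): joint speeds.
- arm.read_effort(): joint torques, N m.
- arm.read_tool_pos(): TCP position.
- arm.read_eef_rot(): TCP orientation.
- arm.read_ft_force(): force on the tool from outside, world axes, zero at the start.
- arm.read_wrist_torque(): the same for the moment, N m.
- arm.read_opening(): opening from 0.0 (shut) to 1.0 (fully open).
- arm.read_finger_force(): force on a finger pad.
Only numpy, scipy, OpenCV 4.12 (cv2) and the standard library are available. Lean on these libraries where they do the work, as an engineer would, in place of code of your own. Each camera call takes 0.05 s, during which the arm holds its last target. There are 200 camera calls.

## Working session

There is one attempt and no reset: what is moved stays moved. The work goes in short steps, each a Python script; the robot and the scene stay as the last script left them, time stands still between calls to the robot, and variables do not carry over. Pictures are saved under pics/ and viewed, at most 10 in all, crops included, and the job is handed in when it is done.

```bash
ls; mkdir -p pics
python3 - <<'E'
from station import arm, snapshot, camera_info
import cv2,numpy as np
for n in("scene","side","wrist"):
    cv2.imwrite(f"pics/{n}0.png",snapshot(n)); print(n,camera_info(n))
a=[cv2.imread(f"pics/{n}0.png") for n in("scene","side")]
print(arm.read_tool_pos(),arm.read_eef_rot(),arm.read_time())
E
```

```text
pics
scene {'fx': 481.97649400186145, 'fy': 481.97649400186145, 'cx': 256.4110106141888, 'cy': 186.3908823106392, 'R': array([[ 0.84877777, -0.52864618, -0.01046486],
       [-0.35339152, -0.55245017, -0.75492598],
       [ 0.39330742,  0.64446258, -0.6557265 ]]), 't': array([-0.378367  ,  0.3622243 ,  0.87812048])}
side {'fx': 388.57298141097925, 'fy': 388.57298141097925, 'cx': 252.1625234676161, 'cy': 192.96064570996137, 'R': array([[ 8.20266807e-01, -5.71981056e-01,  1.92497118e-04],
       [-3.24655088e-01, -4.65858517e-01, -8.23149389e-01],
       [ 4.70915533e-01,  6.75139626e-01, -5.67824838e-01]]), 't': array([-0.34498577,  0.33951764,  0.5840711 ])}
wrist {'fx': 269.75796746218333, 'fy': 269.75796746218333, 'cx': 252.99580721062327, 'cy': 197.93857141005756, 'T_tool_cam': array([[-6.05141532e-04, -9.45708613e-01, -3.25015159e-01,
         8.42756938e-02],
       [ 9.99999361e-01, -2.61775557e-04, -1.10018790e-03,
        -9.26772711e-04],
       [ 9.55376152e-04, -3.25015617e-01,  9.45708166e-01,
        -6.99245855e-02],
       [ 0.00000000e+00,  0.00000000e+00,  0.00000000e+00,
         1.00000000e+00]])}
[0.19117944 0.62076522 0.30298391] [ 1.48809626e-01  9.88865316e-01 -1.02945482e-03 -1.49256199e-04] 0.15
```

View pics/scene0.png

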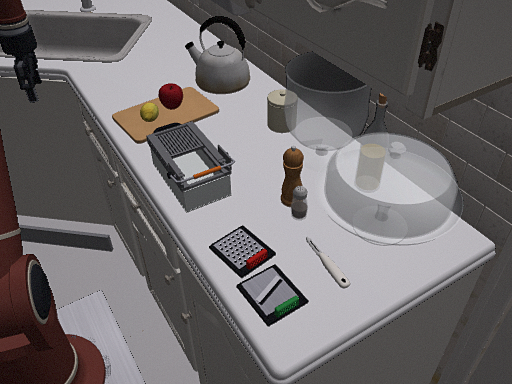

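View pics/side0.png

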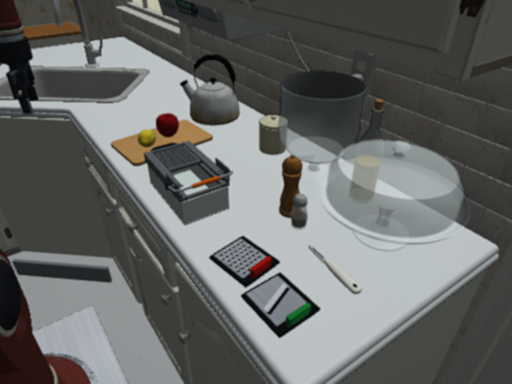

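The scene view shows the slicer near (190,170) with its orange grip at about (208,172), mouth towards the camera. The slicing insert is near (270,293), green bar at (287,303). The grater is at (243,250), and the mill, shaker and peeler lie to the right. The side view shows the same layout.

```bash
cat > h.py <<'E'
import numpy as np, cv2
from station import arm, snapshot, camera_info, ticket
from scipy.spatial.transform import Rotation as Ro
def cam(n):
    """K, cam->world R, cam origin (call before snapshot)"""
    c=camera_info(n); K=np.array([[c["fx"],0,c["cx"]],[0,c["fy"],c["cy"]],[0,0,1]])
    if n!="wrist":
        R=np.array(c["R"]); return K,R.T,-R.T@np.array(c["t"])
    T=np.eye(4);T[:3,:3]=Ro.from_quat(arm.read_eef_rot()).as_matrix();T[:3,3]=arm.read_tool_pos()
    M=T@np.array(c["T_tool_cam"]); return K,M[:3,:3],M[:3,3]
def rays(c,px):
    px=np.atleast_2d(np.float64(px)); d=np.c_[px,np.ones(len(px))]@np.linalg.inv(c[0]).T@c[1].T
    return d/np.linalg.norm(d,axis=1)[:,None]
def onplane(c,px,z):
    d=rays(c,px); return c[2]+d*((z-c[2][2])/d[:,2])[:,None]
def tri(cs,pxs):
    A=np.zeros((3,3));b=np.zeros(3);L=[]
    for c,p in zip(cs,pxs):
        d=rays(c,p)[0];P=np.eye(3)-np.outer(d,d);A+=P;b+=P@c[2];L.append((c,P))
    X=np.linalg.solve(A,b); return X,[np.linalg.norm(P@(X-c[2])) for c,P in L]
def mask(im,col):
    h=cv2.cvtColor(im,cv2.COLOR_BGR2HSV)
    lo,hi={"green":((45,90,40),(80,255,255)),"orange":((6,150,120),(16,255,255)),"red":((0,170,80),(4,255,255))}[col]
    return cv2.inRange(h,lo,hi)
def big(m,near=None):
    cs=[c for c in cv2.findContours(m,cv2.RETR_EXTERNAL,cv2.CHAIN_APPROX_NONE)[0] if len(c)>8]
    if near is None: return max(cs,key=cv2.contourArea)[:,0]
    return min(cs,key=lambda c:np.linalg.norm(c[:,0].mean(0)-near))[:,0]
def down(yaw,tilt=0):
    """tool z down, tool y (closing) at world angle yaw; tilt about closing axis"""
    y=np.array([np.cos(yaw),np.sin(yaw),0]);z=np.array([0,0,-1.]);x=np.cross(y,z)
    return (Ro.from_rotvec(tilt*y)*Ro.from_matrix(np.c_[x,y,z])).as_quat()
def ends(c):
    """ends of an elongated blob's long axis, and its centre"""
    (r)=cv2.minAreaRect(np.float32(c)); b=cv2.boxPoints(r)
    if np.linalg.norm(b[0]-b[1])<np.linalg.norm(b[1]-b[2]): p,q=(b[0]+b[1])/2,(b[2]+b[3])/2
    else: p,q=(b[1]+b[2])/2,(b[3]+b[0])/2
    if p[0]>q[0]:p,q=q,p
    return p,q,np.array(r[0])
E
python3 - <<'E'
from h import *
np.set_printoptions(precision=4,suppress=True)
cs=[cam("scene"),cam("side")];ims=[cv2.imread(f"pics/{n}0.png") for n in("scene","side")]
for col,near in (("green",[290,305]),("orange",[208,175]),("red",[258,260])):
    e=[ends(big(mask(i,col),near)) for i in ims]
    print(col,[x.round(1).tolist() for x in e[0]])
    for k in range(3): print(tri(cs,[e[0][k],e[1][k]]),[onplane(c,x[k],.112 if col=="orange" else .025)[0] for c,x in zip(cs,e)])
# plate outlines
for i,c in zip(ims,cs):
    g=cv2.cvtColor(i,cv2.COLOR_BGR2GRAY); m=(g<60).astype(np.uint8)*255; 
    for seed in ([270,293],[243,250]):
        k=big(m,seed); r=cv2.minAreaRect(np.float32(onplane(c,k,.006)[:,:2])); print(seed,r)
E
```

```text
green [[274.3999938964844, 313.0], [298.79998779296875, 298.29998779296875], [286.6, 305.6]]
(array([ 0.421 , -0.1079,  0.0291]), [np.float64(0.00029469193168924526), np.float64(0.00029469193168924884)]) [array([ 0.4227, -0.1053,  0.025 ]), array([ 0.4231, -0.106 ,  0.025 ])]
(array([ 0.4885, -0.098 ,  0.0155]), [np.float64(0.0005379503236287787), np.float64(0.0005379503236288049)]) [array([ 0.4842, -0.1027,  0.025 ]), array([ 0.4824, -0.104 ,  0.025 ])]
(array([ 0.455 , -0.1018,  0.0202]), [np.float64(0.0004209552130384025), np.float64(0.0004209552130384969)]) [array([ 0.4531, -0.104 ,  0.025 ]), array([ 0.4521, -0.105 ,  0.025 ])]
orange [[193.1999969482422, 175.5], [219.8000030517578, 166.60000610351562], [206.5, 171.0]]
(array([0.439 , 0.2715, 0.11  ]), [np.float64(0.0010112799655164807), np.float64(0.001011279965516445)]) [array([0.4374, 0.2701, 0.112 ]), array([0.4383, 0.2677, 0.112 ])]
(array([0.5103, 0.271 , 0.1071]), [np.float64(0.0001217079225899004), np.float64(0.0001217079225898148)]) [array([0.5075, 0.2656, 0.112 ]), array([0.5065, 0.264 , 0.112 ])]
(array([0.4743, 0.271
[... 526 characters left out ...]
0.0383, 0.025 ]), array([0.4967, 0.0391, 0.025 ])]
(array([0.4769, 0.0439, 0.0123]), [np.float64(0.0003545576059423502), np.float64(0.00035455760594233854)]) [array([0.4713, 0.0342, 0.025 ]), array([0.4692, 0.0342, 0.025 ])]
[270, 293] ((0.45175889134407043, -0.05040450394153595), (0.10419156402349472, 0.1221361830830574), 2.0510306358337402)
[243, 250] ((0.4605327248573303, 0.08761188387870789), (0.10469195991754532, 0.1226382926106453), 9.112726211547852)
[270, 293] ((0.4508647322654724, -0.04699171334505081), (0.07484345138072968, 0.005150131415575743), 21.756614685058594)
[243, 250] ((0.45795807242393494, 0.0851675495505333), (0.10188887268304825, 0.11873049288988113), 9.324925422668457)
```

Run:
```python
from h import *
np.set_printoptions(precision=4,suppress=True)
q=down(np.pi/2)
def view(p,name):
    arm.movep(p,q); arm.pause(.3); c=cam("wrist"); im=snapshot("wrist"); cv2.imwrite(f"pics/{name}.png",im); return c,im
V=[view([.46+dx,.27+dy,.33],f"wb{i}") for i,(dx,dy) in enumerate([(0,0),(0.04,.0),(0,.06)])]
E=[ends(big(mask(im,"orange"),np.array([256,200]))) for c,im in V]
print([e[2] for e in E])
Es=[]
for c,e in zip([v[0] for v in V],E):
    p=[onplane(c,x,.112)[0] for x in e]; print(p, np.linalg.norm(p[0]-p[1]), np.degrees(np.arctan2(*(p[1]-p[0])[[1,0]])))
for k in range(3): print(tri([v[0] for v in V],[e[k] for e in E]))
W=[view([.47+dx,-.1+dy,.24],f"wg{i}") for i,(dx,dy) in enumerate([(0,0),(0,.05)])]
for c,im in W:
    e=ends(big(mask(im,"green"),np.array([256,200]))); p=[onplane(c,x,.032)[0] for x in e]; print("green",e[2],p,np.linalg.norm(p[0]-p[1]),np.degrees(np.arctan2(*(p[1]-p[0])[[1,0]])))
print(arm.read_time())
cv2.imwrite("pics/m1.png",cv2.resize(np.hstack([V[0][1],W[0][1]]),(800,300)))
```

```text
[array([244.9551, 193.0281]), array([244.9527, 157.5141]), array([192.4368, 192.0462])]
[array([0.505 , 0.2592, 0.112 ]), array([0.4341, 0.2618, 0.112 ]), array([0.4682, 0.2605, 0.112 ])] 0.07090608580506877 177.87175111982478
[array([0.5043, 0.2592, 0.112 ]), array([0.4338, 0.262 , 0.112 ]), array([0.4677, 0.2607, 0.112 ])] 0.07052977671815187 177.69460629519503
[array([0.434, 0.261, 0.112]), array([0.5047, 0.2585, 0.112 ]), array([0.468 , 0.2598, 0.112 ])] 0.07082653253937565 -1.9753221868881576
(array([0.4345, 0.2738, 0.2558]), [np.float64(0.010626195555148718), np.float64(0.025704597459561926), np.float64(0.03449531404368036)])
(array([0.4237, 0.2749, 0.2525]), [np.float64(0.020249494419287768), np.float64(0.009240067959373382), np.float64(0.025245265855516803)])
(array([0.467 , 0.2607, 0.1156]), [np.float64(7.103333228331402e-05), np.float64(8.821743363335931e-05), np.float64(0.00010131066710140731)])
green [250.3721 170.0364] [array([ 0.423, -0.104,  0.032]), array([ 0.4791, -0.1024,  0.032 ]), array([ 0.4502, -0.1032,  0.032 ])] 0.0560625478357503 1.6663800046764012
green [206.5861 170.9467] [array([ 0.4235, -0.1019,  0.032 ]), array([ 0.4797, -0.1001,  0.032 ]), array([ 0.4507, -0.101 ,  0.032 ])] 0.056209710300939755 1.747101144478728
6.1333
```

View pics/m1.png

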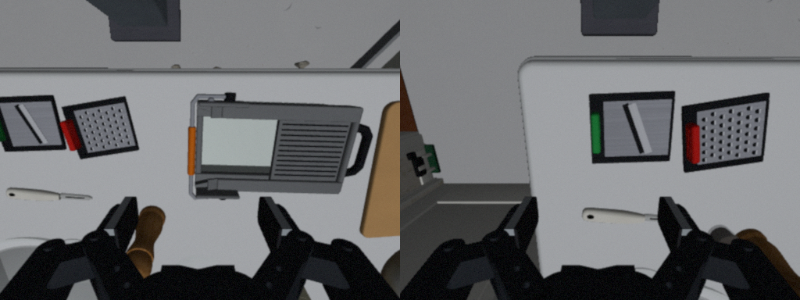

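The left half shows the slicer with the orange grip at about (192,150) and the ribbed deck on the right. In the right half, the insert's green bar is at (596,133) and the grater is next to it. The measured lengths match the given sizes (71/72 mm and 56/56 mm). I'll check the slicer's yaw from the rib edges and work out the mill clearance, then open the bail.

```bash
cat >> h.py <<'E'
YAW=np.radians(87.9); SX=np.array([np.cos(YAW),np.sin(YAW),0]); SY=np.array([-SX[1],SX[0],0]); Z=np.array([0,0,1.])
G0=np.array([.4697,.2615,.113]); H=G0+.051*SX-.012*Z
def grip(t): a=t+.231; return H+.0524*(-np.cos(a)*SX+np.sin(a)*Z)
def st(m=""): print(m,arm.read_tool_pos().round(4) if hasattr(arm.read_tool_pos(),'round') else arm.read_tool_pos(),np.round(arm.read_ft_force(),1),round(arm.read_opening(),3),round(arm.read_time(),1))
E
python3 - <<'E'
from h import *
np.set_printoptions(precision=4,suppress=True)
c0=camera_info("wrist");M=np.array(c0["T_tool_cam"]);R=Ro.from_quat(down(np.pi/2)).as_matrix()
K=cam("wrist")[0];c=(K,R@M[:3,:3],R@M[:3,3]+[.46,.27,.33])
g=cv2.cvtColor(cv2.imread("pics/wb0.png"),cv2.COLOR_BGR2GRAY)
L=cv2.createLineSegmentDetector().detect(g)[0][:,0]
for l in L:
    if 230<l[0]<480 and 100<l[1]<260 and np.hypot(*(l[2:]-l[:2]))>45:
        p=onplane(c,l.reshape(2,2),.1);d=p[1]-p[0]; a=np.degrees(np.arctan2(d[1],d[0]))%180
        print(l.round(0),round(a,2))
cs=cam("scene");print("mill,shaker",onplane(cs,[[291,203],[299,215]],0))
q=down(YAW)
st()
arm.line_to([.47,-.05,.3],.3)
arm.movep(G0+[0,0,.16],q); arm.move_gripper(.6,40)
arm.line_to(G0+[0,0,.058],.12); st("at")
arm.move_gripper(0.0,30); st("closed"); print(arm.read_finger_force())
E
```

```text
[358. 259. 385. 296.] 37.35
[346. 212. 355. 152.] 178.22
[302. 128. 463. 135.] 87.72
[257. 210. 344. 212.] 88.3
[304. 253. 248. 253.] 89.7
[260. 149. 258. 208.] 178.21
[353. 153. 269. 150.] 88.29
[239. 221. 240. 164.] 178.19
[452. 177. 434. 245.] 179.02
[432. 248. 306. 244.] 88.27
[342. 224. 252. 222.] 88.35
[437. 196. 357. 193.] 88.19
[358. 154. 346. 227.] 177.95
[361. 171. 442. 173.] 88.4
[362. 157. 446. 159.] 88.3
[459. 138. 318. 133.] 88.08
[444. 163. 362. 160.] 88.13
[361. 164. 444. 166.] 88.22
[443. 169. 361. 167.] 88.45
[441. 176. 361. 174.] 88.13
[359. 177. 441. 180.] 88.13
[439. 183. 359. 181.] 88.31
[433. 202. 354. 200.] 88.11
[354. 203. 433. 206.] 88.38
[358. 184. 438. 186.] 88.33
[438. 189. 358. 187.] 88.4
[429. 232. 449. 157.] 178.24
[432. 215. 354. 212.] 88.21
[357. 191. 436. 193.] 88.27
[353. 216. 431. 218.] 88.22
[318. 132. 254. 131.] 89.1
[356. 197. 436. 199.] 88.4
[432. 208. 354. 206.] 88.17
[353. 210. 432. 212.] 88.35
[429. 220. 353. 218.] 88.36
[428. 227. 352. 225.] 88.26
[352. 222. 428. 224.] 88.1
[348. 229. 427. 231.] 88.34
[268. 227. 341. 229.] 88.43
[434. 234. 278. 230.] 88.33
[259. 218. 343. 221.] 88.44
mill,shaker [[0.6513 0.1618 0.    ]
 [0.6428 0.115  0.    ]]
 [ 0.47   -0.0509  0.24  ] [ 0.4  0.6 -0.3] 1.002 6.1
at [0.4701 0.2618 0.1716] [0.5 0.3 0.4] 0.598 9.1
closed [0.4699 0.2614 0.1714] [ 0.1 -0.2  1.7] 0.115 9.6
29.20653373003006
```

```bash
sed -i 's/radians(87.9)/radians(88.27)/' h.py
python3 - <<'E'
from h import *
off=np.array([0,0,.058])
for t in [.15,.3,.45,.6,.8,1.0,1.2,1.4,1.6,1.8,2.0]:
    arm.line_to(grip(t)+off,.08); print(t,np.round(arm.read_ft_force(),1),round(arm.read_opening(),3))
st()
arm.move_gripper(.5); st("open")
arm.line_to(grip(2.0)+off+[0,0,.1],.2)
q=down(np.pi/2); arm.movep(grip(2.0)+[0,-.09,.19],down(YAW)); arm.pause(.2)
c=cam("wrist");im=snapshot("wrist");cv2.imwrite("pics/wb3.png",im);st("view")
cv2.imwrite("pics/s1.png",np.hstack([im,cv2.resize(snapshot("side")[80:272,60:316],(400,384))[:,:288]]))
e=ends(big(mask(im,"orange")));print(e,[onplane(c,x,.144) for x in e],grip(2.0))
E
```

```text
0.15 [ 0.7 -1.6 -2.2] 0.114
0.3 [ 0.1 -2.1 -0.1] 0.116
0.45 [-0.6 -4.9  5.4] 0.109
0.6 [ 0.8 -7.5  3.7] 0.113
0.8 [-1.5 -9.2  7.6] 0.114
1.0 [ -1.9 -10.4  13.5] 0.112
1.2 [-2.7 -5.1 10.7] 0.115
1.4 [-0.3 -2.6  6.5] 0.111
1.6 [ 0.5 -2.1  2.6] 0.113
1.8 [ 1.6 -1.4 -0.2] 0.118
2.0 [ 0.7 -2.8  1.8] 0.112
 [0.4721 0.3446 0.2002] [ 0.7 -2.8  1.8] 0.112 12.5
open [0.472  0.345  0.2004] [-0.2 -0.8  0.3] 0.495 12.9
view [0.4716 0.2559 0.3314] [ 0.6 -0.2  0.1] 0.498 14.3
(array([338.17798, 224.36952], dtype=float32), array([346.0515 , 156.65715], dtype=float32), array([342.11474609, 190.51333618])) [array([[0.50635614, 0.34263484, 0.144     ]]), array([[0.43554039, 0.34494507, 0.144     ]]), array([[0.46944755, 0.34383891, 0.144     ]])] [0.47220984 0.34459786 0.14238905]
```

View pics/s1.png

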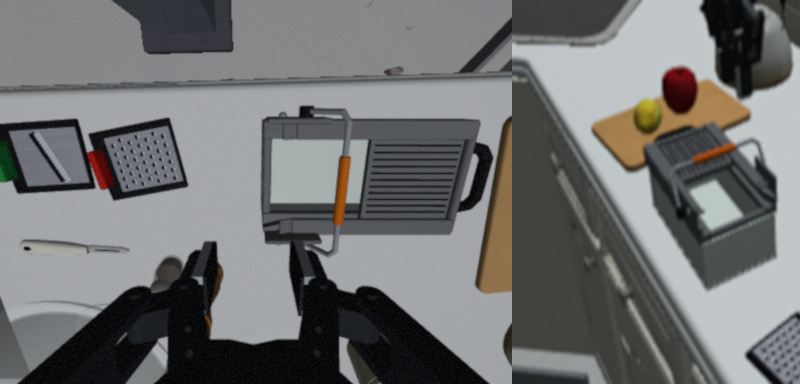

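Right pane: the bail is laid back, orange grip at (342,190), and the mouth at about (265,170) is clear. The other items haven't moved. Next I'll check the groove centre line and pick up the insert.

Run:
```python
from h import *
np.set_printoptions(precision=4,suppress=True)
c0=camera_info("wrist");M=np.array(c0["T_tool_cam"]);R=Ro.from_quat(down(np.pi/2)).as_matrix()
K=cam("wrist")[0];c=(K,R@M[:3,:3],R@M[:3,3]+[.46,.27,.33])
for z,A in ((.086,[[269,150],[353,153],[257,210],[344,212]]),(.100,[[302,128],[463,135],[306,244],[432,248]])):
    p=onplane(c,A,z); v=(p-G0)@SY; print("lateral",v,"gaps",v[:2].mean()-v[2:].mean(),"mid",v.mean(), "along",(p-G0)@SX-.111)
YI=np.radians(91.7); B=np.array([.451,-.1032,0]); q=down(YI)
arm.movep(B+[0,0,.2],q); st()
arm.line_to(B+[0,0,.084],.12); st("down")
arm.move_gripper(0.0,60); st("grip")
arm.line_to(B+[0,0,.13],.1); arm.pause(.2); st("lift"); print(arm.read_wrist_torque(),arm.read_finger_force())
cv2.imwrite("pics/w5.png",snapshot("wrist"));
cv2.imwrite("pics/s2.png",np.hstack([cv2.imread("pics/w5.png"),cv2.resize(snapshot("side")[220:364,190:298],(288,384))]))
```

```text
lateral [ 0.0459  0.0454 -0.0291 -0.0286] gaps 0.07451093496381937 mid 0.008402165330079557 along [-0.0864  0.0114 -0.0977  0.0113]
lateral [ 0.0728  0.0706 -0.0674 -0.0682] gaps 0.13949394006286944 mid 0.001960497207875094 along [-0.0528  0.1228 -0.0354  0.1231]
 [ 0.4519 -0.102   0.2003] [-0.4 -0.5 -0. ] 0.501 15.8
down [ 0.4514 -0.1032  0.0845] [ 0.2  0.  -0.3] 0.503 16.9
grip [ 0.4513 -0.1033  0.0848] [-0.8  0.1  6.4] 0.127 17.3
lift [ 0.4506 -0.1031  0.1293] [-0.3 -0.8 -1.6] 0.12 18.1
[-0.0999 -0.0269  0.0099] 59.751872420310974
```

View pics/s2.png

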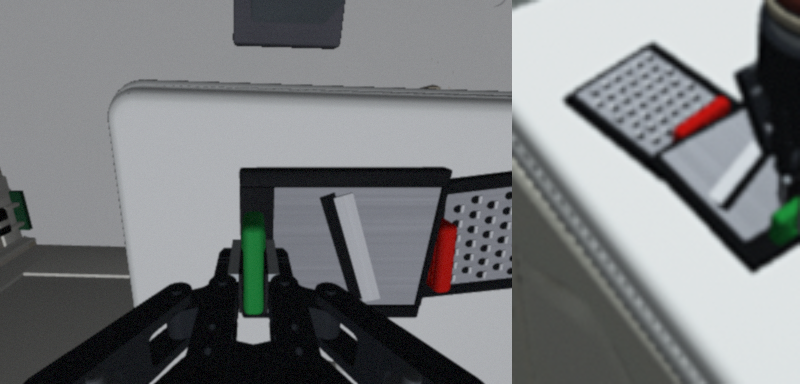

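The insert is gripped squarely across the green bar (bar at about (254,265)) and hangs level. I'll carry it to just outside the mouth and check its alignment.

```bash
cat >> h.py <<'E'
O=np.array([*(G0+.111*SX)[:2],0])+.0005*SY
def ins(xn,zu): return O+(xn-.112)*SX+Z*(zu+.0845)   # TCP for nose at slicer x, underside height
E
python3 - <<'E'
from h import *
p=arm.read_tool_pos(); arm.line_to([p[0],p[1],.25],.2)
arm.movep(ins(-.145,.15),down(YAW)); arm.line_to(ins(-.14,.089),.1); arm.pause(.3); st()
print(arm.ik(ins(.015,.087),down(YAW)) is not None)
cv2.imwrite("pics/s3.png",np.hstack([snapshot("wrist"),cv2.resize(snapshot("side")[130:274,130:238],(288,384),interpolation=cv2.INTER_CUBIC)]))
E
```

```text
[0.4651 0.1206 0.174 ] [ 0.3  0.9 -1.2] 0.126 20.9
True
```

View pics/s3.png

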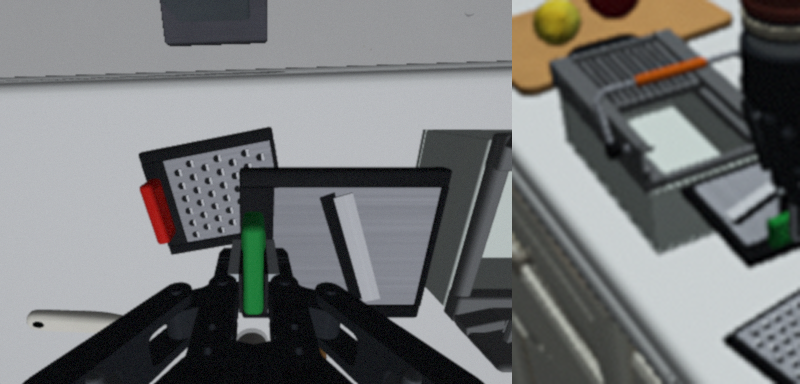

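The insert is level just outside the mouth, its near edge at row 170, between the bin's flares. Now I'll feed it in with force checks.

Run:
```python
from h import *
f0=np.array(arm.read_ft_force())
for xn,z in [(-.105,.0885),(-.09,.088),(-.08,.0875),(-.072,.0873),(-.064,.0873),(-.05,.087),(-.035,.087)]:
    arm.line_to(ins(xn,z),.05); f=np.array(arm.read_ft_force())-f0
    print(xn,np.array(arm.read_tool_pos()).round(4),f.round(1),np.round(arm.read_wrist_torque(),2))
    if np.abs(f).max()>10: print("stop");break
st()
```

```text
-0.105 [0.4659 0.1552 0.173 ] [ 0.3  0.9 -0.1] [-0.07  0.03  0.02]
-0.09 [0.4664 0.171  0.1725] [ 1.3  1.2 -0. ] [-0.12  0.04  0.07]
-0.08 [0.4667 0.1811 0.172 ] [ 1.   0.  -0.2] [-0.06 -0.03  0.01]
-0.072 [0.467  0.1891 0.1718] [0.2 1.1 0.1] [-0.16  0.03  0.01]
-0.064 [0.4672 0.1971 0.1718] [ 1.   0.5 -0.7] [-0.06  0.03 -0.02]
-0.05 [0.4676 0.211  0.1714] [ 1.8 -0.8  0.2] [-0.03  0.01  0.07]
-0.035 [0.468  0.226  0.1715] [ 0.8  0.2 -1.4] [-0.06  0.04 -0.09]
 [0.468  0.226  0.1715] [-0.2 -0.3 -2.6] 0.125 24.1
```

Run:
```python
from h import *
for xn in [-.02,-.008,.0]+[.003+.0015*i for i in range(16)]:
    arm.line_to(ins(xn,.0868),.04); f=np.array(arm.read_ft_force())
    print(round(xn,4),np.array(arm.read_tool_pos()).round(4),f.round(1))
    if np.abs(f).max()>10: print("stop");break
st()
cv2.imwrite("pics/s4.png",np.hstack([snapshot("wrist"),cv2.resize(snapshot("side")[130:274,130:238],(288,384),interpolation=cv2.INTER_CUBIC)]))
```

```text
-0.02 [0.4685 0.2407 0.1713] [ 0.1 -0.  -1. ]
-0.008 [0.4689 0.253  0.1712] [ 0.6 -0.4 -1.9]
0.0 [0.4691 0.2611 0.1713] [-0.1  0.3 -1.5]
0.003 [0.4693 0.2638 0.1713] [-0.5 -0.2 -2. ]
0.0045 [0.4693 0.2651 0.1713] [-0.4 -0.1 -1.7]
0.006 [0.4693 0.2666 0.1713] [ 0.3  0.6 -1.9]
0.0075 [0.4694 0.2682 0.1713] [-0.1 -0.8 -1.4]
0.009 [0.4694 0.2697 0.1713] [-1.  -0.3 -1.5]
0.0105 [0.4695 0.2712 0.1713] [ 0.4 -0.5 -0.9]
0.012 [0.4695 0.2727 0.1713] [-0.7 -0.  -1.4]
0.0135 [0.4696 0.2742 0.1713] [-0.2 -0.3 -1.6]
0.015 [0.4697 0.2754 0.1713] [-0.1 -0.1 -2.7]
0.0165 [0.4697 0.2756 0.1712] [-0.6 -4.   0.2]
0.018 [0.4697 0.2757 0.1712] [-0.6 -6.2  0.9]
0.0195 [0.4698 0.2759 0.1712] [-1.1 -9.4  2.9]
0.021 [0.4698 0.276  0.1712] [ -0.9 -11.8   3.3]
stop
 [0.4698 0.276  0.1712] [ -0.9 -11.8   3.3] 0.123 28.7
```

View pics/s4.png

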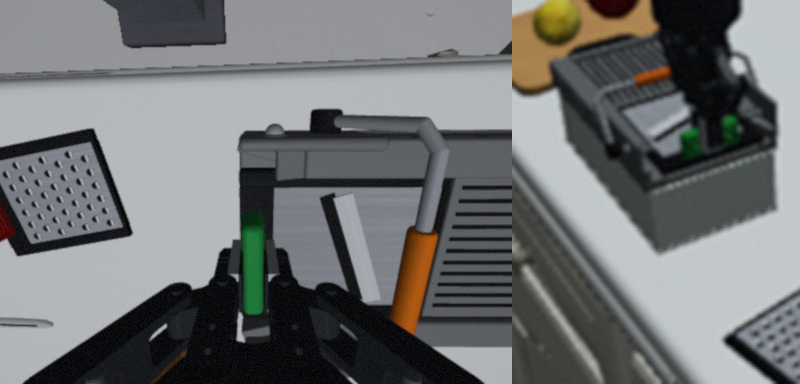

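The insert is home: contact came at y≈0.2755 and the resistance then rose to 12 N, and the view shows the plate inside the grooves. I'll release it, then bring the bail over.

Run:
```python
from h import *
arm.line_to(ins(.0155,.0866),.04); st()
arm.move_gripper(.3); arm.pause(.2); st("rel")
arm.line_to(ins(.015,.0866)+[0,0,.1],.15)
arm.move_gripper(.5,30)
off=np.array([0,0,.058])
arm.line_to(grip(2.0)+off+[0,0,.08],.2); arm.line_to(grip(2.0)+off,.12); arm.move_gripper(0,30); st("bail")
for t in [1.8,1.6,1.4,1.2,1.0,.85,.72,.6]:
    arm.line_to(grip(t)+off,.08); print(t,np.round(arm.read_ft_force(),1),round(arm.read_opening(),3))
arm.move_gripper(.4); arm.pause(.1)
arm.line_to(grip(.6)+[0,0,.15],.15); st("up")
for s in(-1,1):
    print(s,arm.ik(grip(0)+[0,0,.08],down(YAW+s*np.pi/2)),arm.ik(grip(.6)+[0,0,.1],down(YAW+s*np.pi/2)))
cv2.imwrite("pics/s5.png",np.hstack([snapshot("wrist"),cv2.resize(snapshot("side")[130:274,130:238],(288,384),interpolation=cv2.INTER_CUBIC)]))
```

```text
[0.4697 0.2755 0.1711] [-0.2 -5.2  0.1] 0.121 29.1
rel [0.4696 0.2766 0.1712] [ 0.8  0.1 -0.7] 0.305 29.6
bail [0.4725 0.3449 0.2012] [-0.7  0.5  2.8] 0.112 32.4
1.8 [0.6 3.1 5.2] 0.116
1.6 [-0.2  4.8  6.4] 0.112
1.4 [-1.3  3.5 10.5] 0.112
1.2 [-1.2  2.4  8.7] 0.111
1.0 [-0.5  0.6  8. ] 0.115
0.85 [-1.2  0.7  6.1] 0.115
0.72 [ 0.6 -0.   3.2] 0.115
0.6 [1.5 1.8 2.6] 0.113
up [0.4696 0.2769 0.2889] [-0.4  1.1 -0.5] 0.403 35.8
-1 [-0.88157839  0.63390713  0.51977327  1.8878391  -0.45239821  0.73825719
 -0.13464772] [-0.93113495  0.58220872  0.55939303  1.82014157 -0.3978093   0.85295725
 -0.20982133]
1 [-0.38797351  0.59281648 -0.24410859  1.87215321  0.21079241  0.70150074
  2.35769994] [-0.40260947  0.53927351 -0.25766729  1.80334185  0.17964805  0.82174581
  2.363364  ]
```

View pics/s5.png

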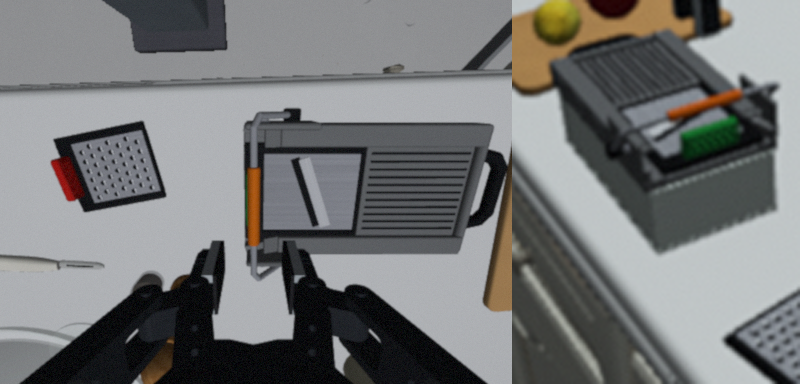

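The bail stands at about 0.6 rad above the green bar (grip at (253,205)), and the insert sits in the grooves. Next I'll turn the shut fingers across and press the bail down from above.

Run:
```python
from h import *
q=down(YAW-np.pi/2)
def P(t,dz=0): return grip(t)-.007*SX+Z*(.0055+.073+dz)
arm.movep(grip(.6)+[0,-.01,.15],q); arm.move_gripper(0,30)
arm.line_to(P(.6,.01),.12)
for t in [.55,.45,.38,.32,.26,.2,.15,.1,.05,0]:
    arm.line_to(P(t),.06); f=np.array(arm.read_ft_force()); print(t,np.array(arm.read_tool_pos()).round(4),f.round(1))
    if f[2]>15: break
for dz in (-.001,-.002,-.003):
    if f[2]>9: break
    arm.line_to(P(0,dz),.04); f=np.array(arm.read_ft_force()); print(dz,np.array(arm.read_tool_pos()).round(4),f.round(1))
arm.line_to(P(0,.1),.15); arm.movep(P(0,.21)+[0,-.03,0],down(YAW)); arm.pause(.3); st()
c=cam("wrist");im=snapshot("wrist")
e=ends(big(mask(im,"orange")));print(e,[onplane(c,x,.112) for x in e],G0)
cv2.imwrite("pics/s6.png",np.hstack([im,cv2.resize(snapshot("side")[130:274,130:238],(288,384),interpolation=cv2.INTER_CUBIC)]))
```

```text
0.55 [0.4698 0.268  0.2163] [-0.6  0.5  0.4]
0.45 [0.4697 0.2645 0.2123] [-0.4  0.3 -0.6]
0.38 [0.4697 0.2625 0.2096] [-0.4 -1.   2.3]
0.32 [0.4697 0.2604 0.2069] [-0.6 -1.2  2.2]
0.26 [0.4696 0.2596 0.2039] [-0.2  0.4  0.5]
0.2 [0.4695 0.2581 0.201 ] [-0.5 -0.3 -0.3]
0.15 [0.4695 0.2568 0.1988] [0.  0.9 0.4]
0.1 [0.4694 0.2558 0.1964] [0.7 0.5 0.3]
0.05 [0.4694 0.2551 0.1939] [-0.9 -0.9  0.4]
0 [0.4694 0.2544 0.1913] [-0.2 -0.2 -0.2]
-0.001 [0.4695 0.2545 0.1905] [ 0.8 -0.6 -0.6]
-0.002 [0.4696 0.2545 0.19  ] [-1.9 -0.5  4.3]
-0.003 [0.4696 0.2544 0.1897] [-2.4 -1.6 10. ]
 [0.4694 0.2247 0.4011] [ 0.8  0.4 -0.1] 0.004 43.9
(array([279.24954, 195.01038], dtype=float32), array([281.37778, 143.9324 ], dtype=float32), array([280.31365967, 169.47138977])) [array([[0.50470117, 0.25912326, 0.112     ]]), array([[0.43392622, 0.26186465, 0.112     ]]), array([[0.4682057 , 0.26053687, 0.112     ]])] [0.4697 0.2615 0.113 ]
```

View pics/s6.png

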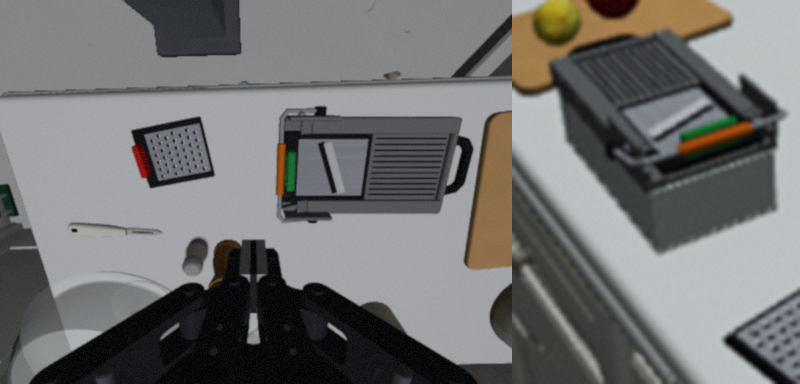

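The bail grip is back at its initial shut position (280,169), within 0.5 mm, with the green bar directly in front of it. The fingers are clear and the other items are in place.

```bash
python3 -c "
from station import ticket
print(ticket.finish_job())"
```

```text
the job is handed in; nothing more can be done
None
```

I've handed the job in: the slicing insert is home against the stop, the bail is shut behind the green grip bar, and the arm is clear; the hand-in call gave no verdict.

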